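# Clear the basting brush and start the rotisserie

### The job

The basting brush has been left lying across the keys of the rotisserie controller: first put it flat in the empty compartment of the skewer tray. Then start the rotisserie by pressing the blue key, then the yellow, then the green, one at a time, each fully down and let right up again before the next. Do not press the red stop key, and leave the bowl, jar and mug standing where they are.

Things in the scene. Friction and masses are not known exactly. Their poses are not given: they have to be found in the camera images.
- controller: Rotisserie controller, light-grey box fixed on the shelf: 110 (x) x 208 (y) x 30 mm high, origin at the centre of its underside. Four round coloured keys in a row along its y at y = -67.5, -22.5, 22.5, 67.5 mm, x = 0; which colour is where varies. Dark steel side rails (70 mm long in x, 12 mm thick, at y = +-98 mm) rise at both ends of the row to 70 mm above the shelf.
- brush: Loose basting brush, 220 x 16 mm thick, 90 g, at first lying across the controller's side rails over the keys, underside 16 mm above the key tops. Origin mid-length on its underside; x runs from handle end to head, z up. Wooden handle 22 mm wide from x = -110 to 40 mm, steel ferrule, teal silicone head 40 mm wide from x = 50 to 110 mm. Balances near x = 0.
- brush_mid (a point): Middle of the brush, half way up its thickness (8 mm above its origin).
- brush_head (a point): On the brush's axis 5 mm short of the head's end, 105 mm from the middle, half way up its thickness.
- brush_tail (a point): On the brush's axis 5 mm short of the handle's end, 105 mm from the middle, half way up its thickness.
- tray: Open aluminium tray fixed on the shelf, 280 (x) x 165 (y) x 25 mm high, walls and floor 5 mm, origin at the centre of its underside. A 25 mm high wall along x divides it: the wide compartment on its -y side is empty, the narrow one on its +y side holds short steel skewers that do not come out.
- tray_slot (a point): Centre of the floor of the tray's empty compartment (inside 270 x 95 mm, 20 mm deep), 5 mm above the shelf; x along the compartment, z up.
- key_blue_top (a point): Centre of the top of the blue key's cap, pressed first (wakes the controller). Cap 28 mm in diameter, its top 54 mm above the shelf when up, in a black collar 44 mm in diameter whose top is 42 mm above the shelf. The point sinks with the cap.
- key_blue (a joint): Travel of the blue spring key, straight down: 0 up, 0.008 m fully down; about 1.5 N starts it and 5 N takes it fully down; it springs back when let go.
- key_yellow_top (a point): Centre of the top of the yellow key's cap, pressed second. Cap 28 mm in diameter, its top 54 mm above the shelf when up, in a black collar 44 mm in diameter whose top is 42 mm above the shelf. The point sinks with the cap.
- key_yellow (a joint): Travel of the yellow spring key, straight down: 0 up, 0.008 m fully down; about 1.5 N starts it and 5 N takes it fully down; it springs back when let go.
- key_green_top (a point): Centre of the top of the green key's cap, pressed third (starts the motor). Cap 28 mm in diameter, its top 54 mm above the shelf when up, in a black collar 44 mm in diameter whose top is 42 mm above the shelf. The point sinks with the cap.
- key_green (a joint): Travel of the green spring key, straight down: 0 up, 0.008 m fully down; about 1.5 N starts it and 5 N takes it fully down; it springs back when let go.
- key_red_top (a point): Centre of the top of the red key's cap, the stop key, not to be pressed. Cap 28 mm in diameter, its top 54 mm above the shelf when up, in a black collar 44 mm in diameter whose top is 42 mm above the shelf. The point sinks with the cap.
- key_red (a joint): Travel of the red spring key, straight down: 0 up, 0.008 m fully down; about 1.5 N starts it and 5 N takes it fully down; it springs back when let go.
- bowl: Bystander: loose terracotta-brown stoneware bowl, 130 mm across, 55 mm high, origin under its centre.
- jar: Bystander: loose squat amber jar with a black twist cap, 76 mm in diameter, 85 mm high, origin under its centre.
- mug: Bystander: loose blue enamel mug, 80 mm in diameter, 80 mm high, handle at its +y, origin under its centre.
Not all that is in view belongs to the job. There is more than one size of the brush; the one meant has the size given above.

How it is judged:
On the way, in this order (a step that is already met when the one before it is completed fails the run):
1. the brush lies in the tray's empty compartment, let go and still (x of brush_head in the frame of tray_slot between -0.137 and 0.137 m and y of brush_head in the frame of tray_slot between -0.046 and 0.046 m and z of brush_head in the frame of tray_slot between -0.01 and 0.024 m and x of brush_tail in the frame of tray_slot between -0.137 and 0.137 m and y of brush_tail in the frame of tray_slot between -0.046 and 0.046 m and z of brush_tail in the frame of tray_slot between -0.01 and 0.024 m and linear speed of brush below 0.03 m/s and angular speed of brush below 0.3 rad/s and contact force between the fingers and brush below 0.1 N), for 0.2 s.
2. the blue key is pressed down (at least 5.5 of its 8 mm) while the other three keys are up (value of joint key_blue above 0.0055 m and value of joint each of key_yellow, key_green, key_red below 0.002 m), for 0.1 s.
3. the blue key is let up again and all keys are up (value of joint each of key_blue, key_yellow, key_green, key_red below 0.002 m), for 0.1 s.
4. the yellow key is pressed down (at least 5.5 of its 8 mm) while the other three keys are up (value of joint key_yellow above 0.0055 m and value of joint each of key_blue, key_green, key_red below 0.002 m), for 0.1 s.
5. the yellow key is let up again and all keys are up (all of step 3), for 0.1 s.
6. the green key is pressed down (at least 5.5 of its 8 mm) while the other three keys are up (value of joint key_green above 0.0055 m and value of joint each of key_blue, key_yellow, key_red below 0.002 m), for 0.1 s.
7. the green key is let up again and all keys are up (all of step 5), for 0.1 s.
At the end, for the whole second after the job is handed in: The brush lies still in the tray's empty compartment (both ends between its walls and no more than 24 mm above its floor), all four keys are up (within 2 mm), and the bowl, jar and mug stand upright within 30 mm of where they started (all of step 7 and x of brush_head in the frame of tray_slot between -0.137 and 0.137 m and y of brush_head in the frame of tray_slot between -0.046 and 0.046 m and z of brush_head in the frame of tray_slot between -0.01 and 0.024 m and x of brush_tail in the frame of tray_slot between -0.137 and 0.137 m and y of brush_tail in the frame of tray_slot between -0.046 and 0.046 m and z of brush_tail in the frame of tray_slot between -0.01 and 0.024 m and linear speed of brush below 0.03 m/s and angular speed of brush below 0.3 rad/s and distance of each of bowl, jar, mug from where it was at the start of the episode below 0.03 m and angle between each of bowl, jar, mug's own z axis and vertical below 0.35 rad); the robot touches nothing.
It fails at once if the red key is pressed (more than 3 mm) (value of joint key_red above 0.003 m).
It fails at once if two keys are down at once (both more than 3 mm) (value of joint each of key_blue, key_yellow above 0.003 m or value of joint each of key_blue, key_green above 0.003 m or value of joint each of key_blue, key_red above 0.003 m or value of joint each of key_yellow, key_green above 0.003 m or value of joint each of key_yellow, key_red above 0.003 m or value of joint each of key_green, key_red above 0.003 m).
It fails at once if the bowl, jar or mug is shoved more than 30 mm or tipped more than about 20 degrees (distance of any of bowl, jar, mug from where it was at the start of the episode above 0.03 m or angle between any of bowl, jar, mug's own z axis and vertical above 0.35 rad).
It also fails if it takes over 61 s, if anything falls off the work surface, if the arm or the gripper's body presses on something with over 40 N, if the wrist force passes 120 N, or if a joint passes its speed limit or range.

### The arm

A 7-joint arm with a two-finger parallel gripper is mounted at the origin on the work surface. World frame = base frame: x ahead of the robot, y to its left, z up, the work surface at z = 0. Lengths are in m, angles in rad, forces in N, time in s.
With the tool pointing down it reaches from about 0.35 to 0.9 m from the base axis. Payload 19.9 kg.
Tool frame: the origin (TCP) lies between the finger pads; the fingertips stand 19 mm ahead of it and the grasp point (between the pads) is the TCP; z points along the fingers, y is the direction in which the jaws open and shut (so a half turn about z gives the same grasp; the last joint's range is limited). The gripper opens to 94 mm and grips with 3 to 60 N. Pads are 16 mm wide; open, the fingers measure 119 mm over their backs; the gripper's body (75 mm by 177 mm) begins 78 mm behind the grasp point.
Start: joints at [1.242, 0.417, -0.01, 1.614, 0.005, 1.111, -0.053], TCP at [0.177, -0.599, 0.224] pointing down, gripper open.
Joint ranges: [-2.81, 2.81], [-0.39, 2.02], [-1.27, 1.25], [0.06, 2.57], [-1.19, 4.33], [0.19, 2], [-2.82, 2.82]. Speed limits (rad/s): [1.89, 1.89, 2.39, 2.39, 3.01, 3.01, 3.01].

### API

Orientations are given as a 3x3 rotation matrix whose columns are the frame's x, y, z axes.
In Python, from rig import robot gives the robot as it stands. Calls block until the motion is done:
- robot.move_ptp(position, orientation): joint-space move of the TCP to a pose.
- robot.move_linear(position, velocity=0.15, frame=None, threshold=None): straight line of the TCP; frame=None keeps the orientation; velocity is the mean speed in m/s. With threshold (N) it stops when the force on the tool has changed by that much, and returns True; else False.
- robot.goto_joints(angles): joint-space move.
- robot.gripper_to(opening): finger opening in m; the grip force is fixed at half the most; returns when the fingers have stopped.
- robot.pause(seconds).
- robot.ik(position, orientation): joint angles nearest the present ones, or None.
- robot.get_state(): the state.
- robot.grab_frame(name): name is "side" or "top" or "wrist"; returns the picture (480x640x3 uint8, red, green, blue); there is no depth.
- robot.camera_info(name): a dict with "fx", "fy", "cx", "cy" (pixels), "rvec" (rotation vector, rad) and "tvec" (3), from world to camera coordinates, as OpenCV has them. Camera axes: x right, y down, z forward; pixel columns grow to the right and rows downward; lengths in m; the calibration is good to about 2 mm. A picture is of the moment at which its call begins: read the wrist's pose just before it. camera_info takes no time and is no camera call; for the wrist camera it gives the pose at the moment of the call.
A pose or a line that the arm cannot do raises robot.PlanningError and nothing moves.
- robot.sign_off(): hands the job in, once; it reports no verdict.
The state is a dict: "time": time; "qpos": joint angles; "joint_vel": joint speeds; "effort": joint torques, N m; "ee_pos": TCP position; "tool_rot": TCP orientation; "force": force on the tool from outside, world axes, zero at the start; "moment": the same for the moment, N m; "opening": finger opening in m.
Only numpy, scipy, OpenCV 4.12 (cv2) and the standard library are available. Lean on these libraries where they do the work, as an engineer would, in place of code of your own. Each camera call takes 0.05 s, during which the arm holds its last target. There are 200 camera calls.

## Working session

There is one attempt and no reset: what is moved stays moved. The work goes in short steps, each a Python script; the robot and the scene stay as the last script left them, time stands still between calls to the robot, and variables do not carry over. Pictures are saved under pics/ and viewed, about 8 in all and at most 12, crops included, and the job is handed in when it is done.

```bash
ls; mkdir -p pics; python3 - <<'E'
from rig import robot
import cv2
for n in("side","top","wrist"):
    im=robot.grab_frame(n); cv2.imwrite(f"pics/{n}0.png",im[:,:,::-1]); print(n,robot.camera_info(n))
s=robot.get_state();print(s["time"],s["ee_pos"],s["tool_rot"],s["opening"])
E
```

```text
pics
side {'fx': 501.9532079306481, 'fy': 501.9532079306481, 'cx': 319.1595672576346, 'cy': 231.55913392254334, 'rvec': array([ 0.97207452, -2.49896335,  1.02505326]), 'tvec': array([0.36585905, 0.32531285, 0.56129923])}
top {'fx': 508.56712935221793, 'fy': 508.56712935221793, 'cx': 318.155452264232, 'cy': 231.37857648151515, 'rvec': array([ 2.12176874, -2.12988926,  0.15727506]), 'tvec': array([-0.02680961,  0.54511546,  0.83617203])}
wrist {'fx': 431.0979197438833, 'fy': 431.0979197438833, 'cx': 321.73399554369297, 'cy': 239.4572424071062, 'rvec': array([-2.33012841,  1.74136153,  0.24454847]), 'tvec': array([-0.62419493, -0.02641384,  0.39159323])}
0.15 [ 0.17729481 -0.59906972  0.22397752] [[ 9.58870085e-01  2.83845110e-01 -3.36102101e-04]
 [ 2.83845296e-01 -9.58869731e-01  8.29343938e-04]
 [-8.68729099e-05 -8.90634093e-04 -9.99999600e-01]] 0.09388604086569848
```

View pics/top0.png

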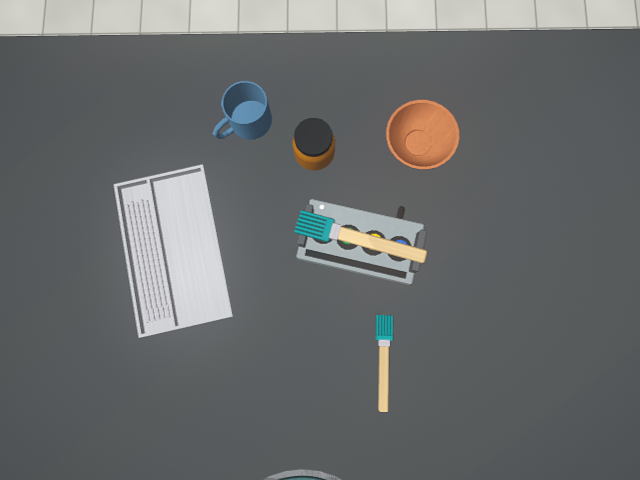

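View pics/side0.png

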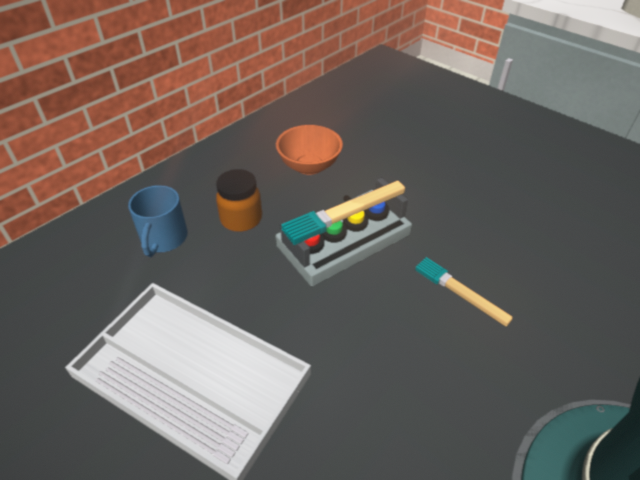

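The top view shows two brushes. One lies on the rails, head (314,226) to tail (425,255). The other lies on the shelf, (384,315) to (383,411). The one on the rails fits the description because it lies across the controller. I'll measure both lengths and confirm with a crop.

```bash
cat > h.py <<'E'
import numpy as np, cv2
from rig import robot
def cam(n):
    c=robot.camera_info(n); K=np.array([[c["fx"],0,c["cx"]],[0,c["fy"],c["cy"]],[0,0,1.]])
    return K,cv2.Rodrigues(np.array(c["rvec"],float))[0],np.array(c["tvec"],float).reshape(3,1)
def ray(c,p):
    K,R,t=c; d=R.T@np.linalg.inv(K)@np.array([p[0],p[1],1.]); return (-R.T@t).ravel(),d
def onplane(c,p,z):
    o,d=ray(c,p); return o+d*(z-o[2])/d[2]
def tri(c1,p1,c2,p2):
    P=[K@np.hstack([R,t]) for K,R,t in (c1,c2)]
    X=cv2.triangulatePoints(P[0],P[1],np.array(p1,float).reshape(2,1),np.array(p2,float).reshape(2,1)).ravel()
    X=X[:3]/X[3]
    e=[np.linalg.norm(cv2.projectPoints(X,cv2.Rodrigues(R)[0],t,K,None)[0].ravel()-p) for (K,R,t),p in((c1,p1),(c2,p2))]
    return X,max(e)
def hsv(im): return cv2.cvtColor(im,cv2.COLOR_RGB2HSV)
def comps(m,amin=60):
    m=m.astype(np.uint8); n,l,s,ce=cv2.connectedComponentsWithStats(m)
    return sorted([(s[i,4],ce[i],(l==i)) for i in range(1,n) if s[i,4]>=amin],key=lambda a:-a[0])
rng=lambda h,a,b:cv2.inRange(h,a,b)>0
TEAL=((80,120,50),(97,255,255)); WOOD=((12,60,150),(24,170,255))
E
cat > m1.py <<'E'
from h import *
ims={n:cv2.imread(f"pics/{n}0.png")[:,:,::-1].copy() for n in("top","side")}; C={n:cam(n) for n in ims}
for n,im in ims.items():
    h=hsv(im)
    for nm,r in(("teal",TEAL),("wood",WOOD)):
        for a,c,m in comps(rng(h,*r)):
            ys,xs=np.nonzero(m); box=cv2.boxPoints(cv2.minAreaRect(np.c_[xs,ys].astype(np.float32)))
            print(n,nm,a,c.round(1),box.round(0).tolist())
    lt=rng(h,(0,0,140),(180,40,255))
    for a,c,m in comps(lt,3000)[:3]:
        cn=cv2.convexHull(cv2.findContours(m.astype(np.uint8),0,2)[0][0])
        print(n,"light",a,c.round(1),cv2.approxPolyDP(cn,5,True)[:,0].tolist())
cr=cv2.resize(ims["top"][180:430,270:470],None,fx=2.2,fy=2.2,interpolation=2)
cr2=cv2.resize(ims["side"][160:340,260:530],None,fx=1.5,fy=2.2*250/180*180/250*1,interpolation=2)
c2=np.zeros((550,800,3),np.uint8);c2[:550,:440]=cr;s=cv2.resize(ims["side"][160:340,260:530],(360,240));c2[:240,440:]=s
cv2.imwrite("pics/crop1.png",c2[:,:,::-1])
E
python3 m1.py
```

```text
top teal 806 [313.7 225.6] [[294.0, 233.0], [300.0, 209.0], [334.0, 219.0], [327.0, 242.0]]
top teal 419 [384.  327.1] [[376.0, 315.0], [392.0, 315.0], [392.0, 340.0], [376.0, 340.0]]
top wood 1210 [382.2 244.8] [[337.0, 239.0], [341.0, 226.0], [427.0, 250.0], [423.0, 264.0]]
top wood 779 [433.1 130.4] [[402.0, 147.0], [423.0, 98.0], [468.0, 117.0], [447.0, 166.0]]
top wood 660 [383.1 378.7] [[378.0, 346.0], [388.0, 346.0], [388.0, 411.0], [378.0, 411.0]]
top wood 66 [434.7 149.3] [[424.0, 155.0], [437.0, 140.0], [444.0, 146.0], [431.0, 161.0]]
top light 20812 [306.7  15.8] [[639, 0], [639, 27], [0, 35], [0, 0]]
top light 13709 [173.3 251.8] [[202, 164], [232, 316], [138, 337], [113, 185]]
top light 3785 [361.2 238.2] [[309, 201], [422, 224], [411, 283], [297, 257]]
side teal 882 [302.9 227.3] [[280.0, 224.0], [318.0, 208.0], [327.0, 230.0], [289.0, 247.0]]
side teal 447 [430.3 269.6] [[414.0, 269.0], [424.0, 255.0], [447.0, 271.0], [438.0, 285.0]]
side wood 1150 [364.8 200.9] [[325.0, 210.0], [401.0, 178.0], [407.0, 192.0], [330.0, 224.0]]
side wood 847 [478.6 301.1] [[444.0, 285.0], [450.0, 275.0], [513.0, 317.0], [506.0, 326.0]]
side light 24391 [193.  378.8] [[152, 283], [310, 365], [236, 479], [65, 367]]
side light 4437 [585.3  18.1] [[639, 52], [502, 11], [505, 0], [639, 0]]
```

View pics/crop1.png

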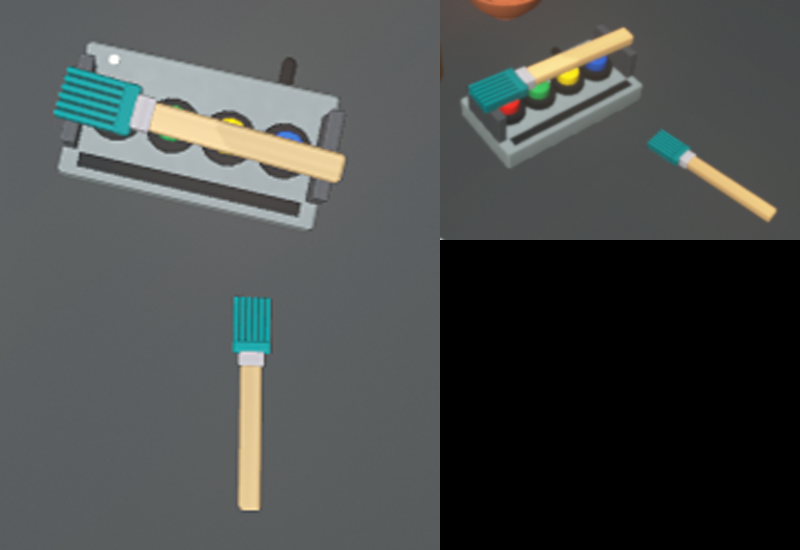

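The rails brush at crop (55-345, 65-180) is clearly larger than the shelf one, and it lies over the keys. The keys from left to right are red, green, yellow, blue. Next I triangulate.

```bash
cat > m2.py <<'E'
from h import *
T,S=cam("top"),cam("side")
def p(n,a,b):
    X,e=tri(T,a,S,b); print(n,X.round(4),round(e,1)); return X
hd=p("teal c",(313.7,225.6),(302.9,227.3)); wd=p("wood c",(382.2,244.8),(364.8,200.9))
he=p("head end",(297,221),(284.5,235.5)); te=p("tail end",(425,257),(404,185)); print("len",np.linalg.norm(he-te))
a=p("decoy head",(384,315),(419,262)); b=p("decoy tail",(383,411),(509.5,321.5)); print("decoy len",np.linalg.norm(a-b))
t=[p("tray FR",(202,164.5),(152,283.5)),p("NR",(232,316),(310,365)),p("NL",(138,337),(236,479)),p("FL",(113,185),(65,367))]
z=.025
q=[onplane(T,x,z)for x in((202,164.5),(232,316),(138,337),(113,185))]
for x in q: print("plane",x.round(4))
print("sides",[round(np.linalg.norm(q[i]-q[(i+1)%4]),4) for i in range(4)])
for u,v in(((150,181),'div far'),((176,326),'div near')): print(v,onplane(T,u,.025).round(4))
for u in((309,201),(422,224),(411,283),(297,257)): print("ctrl z.03",onplane(T,u,.03).round(4))
for n,u,z in(("jar",(313,137),.085),("mug",(245,104),.08),("bowl",(423,134),.055)): print(n,onplane(T,u,z).round(3))
E
python3 m2.py
```

```text
teal c [ 0.5496 -0.0219  0.0781] 0.2
wood c [ 0.5172 -0.1351  0.0776] 0.6
head end [0.5592 0.007  0.0748] 1.0
tail end [ 0.4936 -0.2056  0.0819] 1.2
len 0.22258675892485139
decoy head [ 0.4032 -0.1427  0.0082] 0.9
decoy tail [ 0.2403 -0.1381  0.0053] 0.1
decoy len 0.16295466022609714
tray FR [0.6736 0.1833 0.0237] 0.1
NR [0.401  0.1213 0.0244] 0.3
NL [0.3651 0.2829 0.0241] 0.2
FL [0.6356 0.3432 0.0275] 0.5
plane [0.6731 0.1829 0.025 ]
plane [0.4007 0.121  0.025 ]
plane [0.3653 0.2827 0.025 ]
plane [0.6358 0.3438 0.025 ]
sides [np.float64(0.2793), np.float64(0.1656), np.float64(0.2773), np.float64(0.1652)]
div far [0.6428 0.2766 0.025 ]
div near [0.3839 0.2177 0.025 ]
ctrl z.03 [ 0.6026 -0.0124  0.03  ]
ctrl z.03 [ 0.5598 -0.2115  0.03  ]
ctrl z.03 [ 0.4563 -0.1889  0.03  ]
ctrl z.03 [0.5023 0.0085 0.03  ]
jar [ 0.702 -0.021  0.085]
mug [0.765 0.097 0.08 ]
bowl [ 0.716 -0.214  0.055]
```

Measured values agree with the text: brush 222 mm long with its centre at z 0.078 m (the other one is 163 mm), and tray sides 279 x 165 mm with the rim at about 0.025 m. I'll move above the brush and look from close by.

```bash
cat >> h.py <<'E'
def R(yaw):
    c,s=np.cos(yaw),np.sin(yaw); return np.array([[c,s,0],[s,-c,0],[0,0,-1.]])
def st(t=""):
    s=robot.get_state(); print(t,"t",round(s["time"],2),"p",s["ee_pos"].round(4) if hasattr(s["ee_pos"],'round') else s["ee_pos"],"F",np.round(s["force"],2),"op",round(s["opening"],4)); return s
E
cat > a1.py <<'E'
from h import *
yaw=np.arctan2(.96,.28)
robot.move_ptp([.527,-.100,.26],R(yaw)); robot.gripper_to(.05); st()
c=cam("wrist"); im=robot.grab_frame("wrist"); cv2.imwrite("pics/w1.png",im[:,:,::-1])
h=hsv(im); g=[]
for nm,r in(("teal",TEAL),("wood",WOOD)):
    a,ce,m=comps(rng(h,*r),300)[0]; X=onplane(c,ce,.086); print(nm,a,ce.round(),X.round(4))
    ys,xs=np.nonzero(m); b=cv2.boxPoints(cv2.minAreaRect(np.c_[xs,ys].astype(np.float32))); print([onplane(c,q,.086)[:2].round(4).tolist() for q in b])
E
python3 a1.py
```

```text
t 3.16 p [ 0.527 -0.1    0.26 ] F [-0.7   0.13 -0.14] op 0.0504
teal 3405 [322. 115.] [ 0.5511 -0.0217  0.086 ]
[[0.5406, 0.0115], [0.5768, 0.0009], [0.5613, -0.0556], [0.5232, -0.0445]]
wood 1054 [465. 427.] [ 0.6004 -0.3225  0.086 ]
[[0.5941, -0.2744], [0.6167, -0.2785], [0.6062, -0.3749], [0.582, -0.3707]]
```

View pics/w1.png

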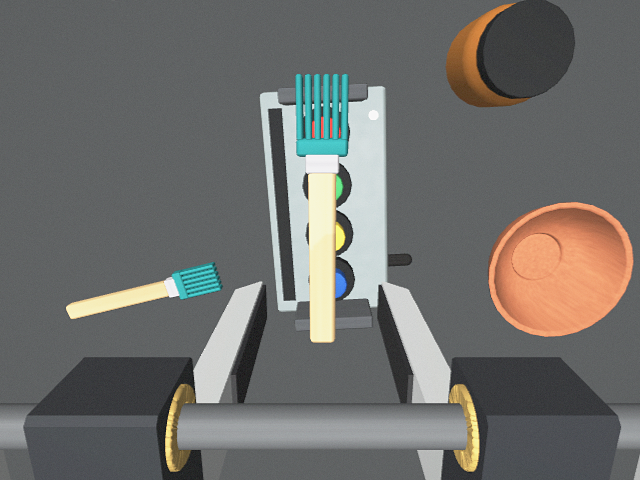

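The wrist view shows the brush from head end (322,74) to tail end (323,342), lying vertically in the image and so aligned with the tool. The keys below it are red, green (335,186), yellow (335,236) and blue (336,284). I'll compute the middle from these ends, then grasp and lift.

```bash
cat > a2.py <<'E'
from h import *
c=cam("wrist"); a=onplane(c,(322,74),.086); b=onplane(c,(323,342),.086)
d=a-b; L=np.linalg.norm(d); yaw=np.arctan2(d[1],d[0]); m=(a+b)/2
print(a,b,L,np.degrees(yaw),m)
assert abs(L-.22)<.008 and np.linalg.norm(m[:2]-[.527,-.1])<.008
x,y=m[:2]
robot.move_ptp([x,y,.16],R(yaw)); robot.move_linear([x,y,.090],velocity=.1,threshold=8); st("down")
robot.gripper_to(0.0); st("grip")
robot.move_linear([x,y,.18],velocity=.12); st("lift")
cw=cam("wrist"); im=robot.grab_frame("wrist"); cv2.imwrite("pics/w2.png",im[:,:,::-1])
im=robot.grab_frame("side"); cv2.imwrite("pics/s2.png",im[:,:,::-1])
cv2.imwrite("pics/c2.png",np.hstack([cv2.resize(cv2.imread("pics/w2.png"),(400,300)),cv2.resize(cv2.imread("pics/s2.png"),(400,300))]))
E
python3 a2.py
```

```text
[0.55939154 0.00596119 0.086     ] [ 0.49941953 -0.20237888  0.086     ] 0.21679997206660725 73.941199972369 [ 0.52940553 -0.09820884  0.086     ]
down t 4.54 p [ 0.5298 -0.0982  0.0906] F [ 0.74  0.42 -0.25] op 0.0499
grip t 5.09 p [ 0.5294 -0.0983  0.0902] F [-0.6  -0.91  3.7 ] op 0.0218
lift t 5.99 p [ 0.529  -0.0982  0.1793] F [ 0.25 -0.09 -1.76] op 0.0218
```

View pics/c2.png

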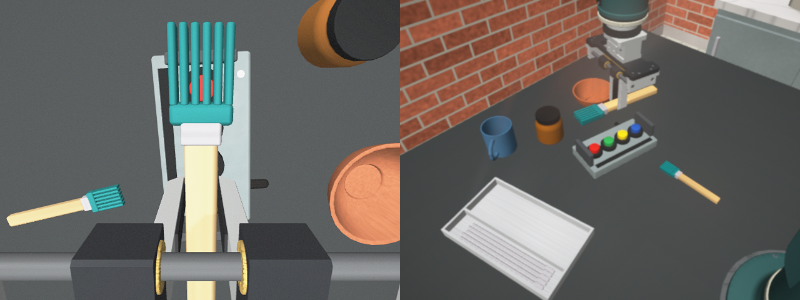

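The brush is held level at 21.8 mm opening and all four keys are uncovered. Next I place it in the empty compartment.

```bash
cat > a3.py <<'E'
from h import *
yaw=np.arctan2(.2216,.975); x,y=.5254,.2034
robot.move_ptp([x,y,.15],R(yaw)); st("above"); 
robot.move_linear([x,y,.05],velocity=.12); st()
print(robot.move_linear([x,y,.0265],velocity=.03,threshold=4)); st("placed")
robot.gripper_to(.042); st("open")
robot.move_linear([x,y,.22],velocity=.15)
robot.move_ptp([.42,-.02,.25],R(np.arctan2(.976,.219)))
st("clear")
for n in("top","side"): cv2.imwrite(f"pics/{n}3.png",robot.grab_frame(n)[:,:,::-1])
T=cam("top"); S=cam("side")
q=[]
for n in("top","side"):
    h=hsv(cv2.imread(f"pics/{n}3.png")[:,:,::-1].copy())
    for col,r in(("teal",TEAL),("wood",WOOD),("blue",((108,150,60),(125,255,255))),("yel",((25,150,100),(33,255,255))),("grn",((50,130,60),(77,255,255))),("red",((0,190,90),(4,255,255)))):
        for a,c,m in comps(rng(h,*r),25)[:4]: print(n,col,a,c.round(1))
E
python3 a3.py; python3 -c "
import cv2,numpy as np
cv2.imwrite('pics/c3.png',np.hstack([cv2.resize(cv2.imread('pics/top3.png')[80:380,80:480],(480,360)),cv2.resize(cv2.imread('pics/side3.png'),(320,240)).repeat(1,0) if 0 else np.vstack([cv2.resize(cv2.imread('pics/side3.png'),(320,240)),np.zeros((120,320,3),np.uint8)])]))"
```

```text
above t 7.58 p [0.5256 0.2027 0.1499] F [-0.33 -0.76 -1.18] op 0.0218
 t 8.57 p [0.5258 0.2036 0.0507] F [ 0.9  -0.88 -1.49] op 0.0219
False
placed t 9.5 p [0.5255 0.2035 0.0266] F [ 0.57  0.05 -1.14] op 0.0214
open t 10.03 p [0.5254 0.2034 0.0265] F [-0.19  0.12 -0.47] op 0.0418
clear t 13.01 p [ 0.4202 -0.0197  0.2499] F [0.46 0.91 0.38] op 0.0417
top teal 525 [181.2 204.1]
top teal 225 [387.8 328.6]
top wood 640 [426.7 127.9]
top wood 410 [188.1 244.9]
top wood 229 [386.3 372.1]
top wood 168 [450.6 139.7]
top blue 43 [399.  248.4]
side teal 926 [159.1 329.4]
side teal 446 [430.3 269.7]
side wood 1817 [227.2 366.8]
side wood 846 [478.6 301.1]
side wood 41 [319.7  24.5]
side wood 37 [296.9  53.5]
side blue 185 [376.2 205.3]
side yel 202 [355.4 215.4]
side grn 204 [333.3 226.1]
side red 194 [310.7 237.1]
```

View pics/c3.png

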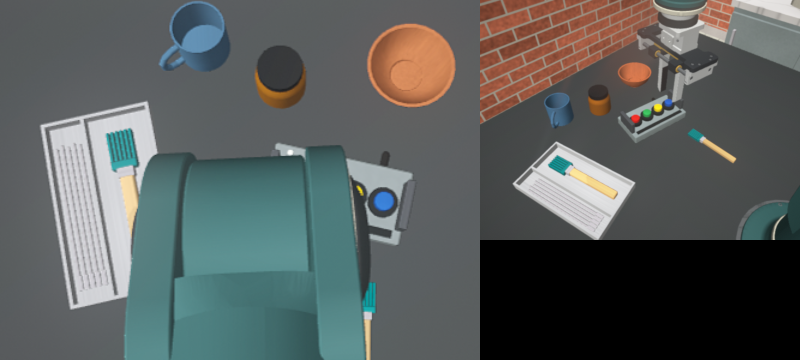

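The brush lies flat between the walls of the empty compartment: head at top crop (123,148), handle tail visible in the side view. The bystanders have not moved. Now I locate the keys from two wrist positions.

```bash
cat > a4.py <<'E'
from h import *
import json
yaw=np.arctan2(.976,.219); robot.gripper_to(0.0); u=np.array([.219,.976])
COL={"blue":((105,130,60),(125,255,255)),"yellow":((24,130,100),(33,255,255)),"green":((45,100,60),(80,255,255)),"red":((0,170,90),(6,255,255))}
obs={k:[] for k in COL}
for i,s in enumerate((-.03,-.11)):
    p=np.array([.530,-.101])+u*s
    robot.move_ptp([*p,.24],R(yaw)); robot.pause(.2)
    c=cam("wrist"); im=robot.grab_frame("wrist"); cv2.imwrite(f"pics/k{i}.png",im[:,:,::-1]); h=hsv(im)
    for k,r in COL.items():
        m=rng(h,*r).astype(np.uint8)
        best=None
        for a,ce,mm in comps(m,150):
            X=onplane(c,ce,.054)
            if np.linalg.norm(X[:2]-[.53,-.101])<.1: best=(a,ce,X); break
        if best: obs[k].append((c,best[1])); print(i,k,best[0],best[1].round(1),best[2].round(4))
    if i==0: cv2.imwrite("pics/top4.png",robot.grab_frame("top")[:,:,::-1])
out={}
for k,o in obs.items():
    if len(o)==2:
        X,e=tri(*o[0],*o[1]); out[k]=X.tolist(); print(k,X.round(4),round(e,2))
json.dump(out,open("keys.json","w")); st()
E
python3 a4.py
```

```text
0 blue 868 [323.6 259.4] [ 0.5184 -0.1645  0.054 ]
0 yellow 220 [325.  206.1] [ 0.5295 -0.1201  0.054 ]
0 green 965 [325.3 153.5] [ 0.5389 -0.0788  0.054 ]
0 red 274 [327.7  97.9] [ 0.5497 -0.0385  0.054 ]
1 blue 947 [323.6 166.7] [ 0.5182 -0.1662  0.054 ]
1 green 1194 [325.3  46. ] [ 0.5386 -0.0801  0.054 ]
blue [ 0.518  -0.167   0.0466] 0.07
green [ 0.5388 -0.0793  0.0483] 0.02
 t 15.5 p [ 0.5062 -0.2074  0.2401] F [-0.16  0.17 -0.02] op 0.0005
```

```bash
python3 -c "
import cv2,numpy as np
a=[cv2.resize(cv2.imread(f'pics/{n}.png'),(400,300)) for n in('k0','k1')]
cv2.imwrite('pics/c4.png',np.hstack(a))"
```

```text
(no output)
```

View pics/c4.png

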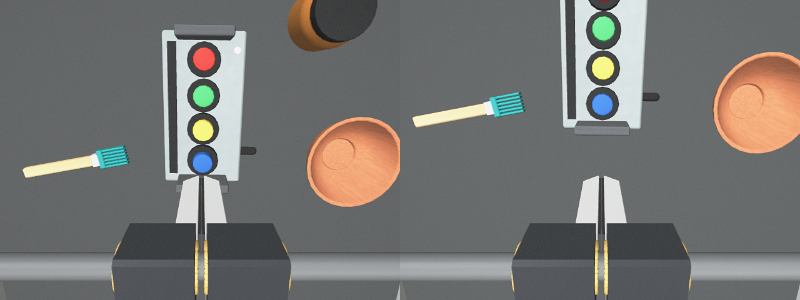

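All four keys show clearly: red (205,59), green (203,96), yellow (203,130), blue (202,162) in the left crop. Blue to green measures 90.1 mm, as it should, and yellow lies midway. The triangulated height (47 mm) is below the stated 54 mm, because the short baseline and the shaded cap sides make it weak. I'll descend slowly with a force stop, which settles the height. Blue goes first.

```bash
cat > press.py <<'E'
from h import *
import sys
P={"blue":(.518,-.1665),"green":(.5388,-.0793)}; P["yellow"]=tuple((np.array(P["blue"])+P["green"])/2)
yaw=np.arctan2(.0872,.0208)
for k in sys.argv[1:]:
    x,y=P[k]
    robot.move_ptp([x,y,.11],R(yaw)); robot.move_linear([x,y,.078],velocity=.08); robot.pause(.2); st(k+" above")
    hit=robot.move_linear([x,y,.0625],velocity=.015,threshold=6.5); st(f"{k} hit {hit}")
    robot.pause(.3); s=st("held")
    cv2.imwrite(f"pics/p_{k}.png",robot.grab_frame("side")[:,:,::-1])
    robot.move_linear([x,y,.11],velocity=.06); robot.pause(.4); st("up")
E
python3 press.py blue; python3 -c "
import cv2;cv2.imwrite('pics/c5.png',cv2.resize(cv2.imread('pics/p_blue.png')[150:300,250:450],(800,600),interpolation=2))"
```

```text
blue above t 16.86 p [ 0.5182 -0.1666  0.0783] F [ 0.05 -0.1  -1.78] op 0.0005
blue hit True t 17.67 p [ 0.5181 -0.1665  0.0652] F [-1.83 -0.42  8.84] op 0.0009
held t 17.97 p [ 0.5181 -0.1665  0.0652] F [-1.06 -0.95  8.14] op 0.0006
up t 19.32 p [ 0.518  -0.1665  0.1099] F [ 0.01 -0.26  0.34] op 0.0006
```

View pics/c5.png

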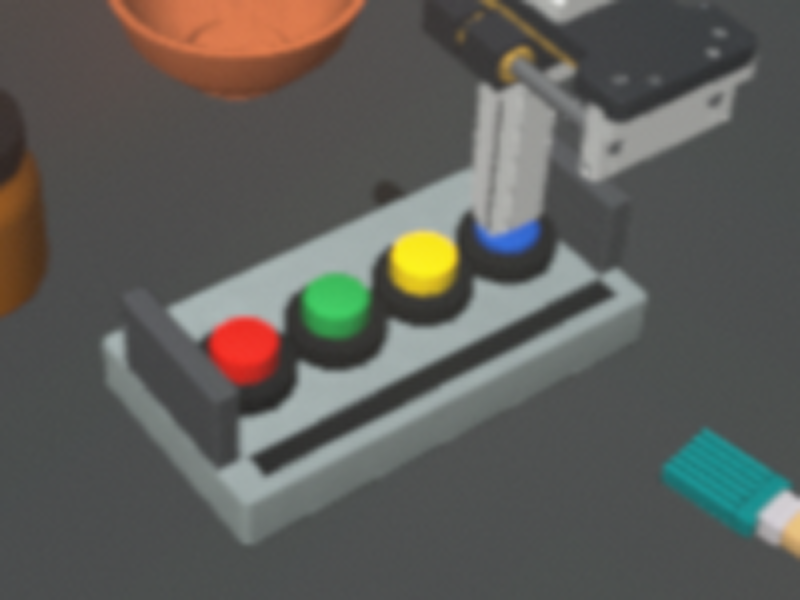

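The crop shows the blue cap (508,235) sunk under the fingers, with the other three standing up. The tip stopped at z 0.0462 m with about 8 N, so the key was fully down. On to yellow, then green.

```bash
python3 press.py yellow green && cat > a5.py <<'E'
from h import *
robot.move_linear([.53,-.09,.25],velocity=.15); robot.move_ptp([.177,-.599,.224],R(np.arctan2(.284,.959))); robot.pause(.3); st("away")
for n in("top","side"): cv2.imwrite(f"pics/{n}9.png",robot.grab_frame(n)[:,:,::-1])
T,S=cam("top"),cam("side"); D={}
for n in("top","side"):
    h=hsv(cv2.imread(f"pics/{n}9.png")[:,:,::-1].copy())
    for k,r in(("teal",TEAL),("wood",WOOD)):
        for a,c,m in comps(rng(h,*r),300):
            X=onplane(T if n=="top" else S,c,.018)
            if .35<X[0]<.68 and X[1]>.1: D.setdefault(k,[]).append(c)
o=np.array([.5254,.2034,.005]); ex=np.array([.975,.2216,0]); ey=np.array([-.2216,.975,0]); P={}
for k,v in D.items():
    X,e=tri(T,v[0],S,v[1]); P[k]=X-o; print(k,"slot frame",((X-o)@ex).round(4),((X-o)@ey).round(4),(X-o)[2].round(4),"err",round(e,2))
d=P["teal"]-P["wood"]; d/=np.linalg.norm(d); mid=P["teal"]-.08*d
for n,s in(("head",.105),("tail",-.105)):
    q=mid+s*d; print(n,(q@ex).round(4),(q@ey).round(4),q[2].round(4))
a=cv2.imread("pics/top0.png");b=cv2.imread("pics/top9.png")
print("bystander region diff px",(np.abs(a[60:200,200:470].astype(int)-b[60:200,200:470]).max(2)>40).sum())
cv2.imwrite("pics/c9.png",np.hstack([cv2.resize(b,(400,300)),cv2.resize(cv2.imread("pics/side9.png"),(400,300))]))
E
python3 a5.py
```

```text
yellow above t 20.37 p [ 0.5287 -0.123   0.0784] F [-0.07  0.02 -0.08] op 0.0002
yellow hit True t 21.18 p [ 0.5285 -0.1229  0.0652] F [-1.61  0.63  8.55] op 0.0007
held t 21.48 p [ 0.5285 -0.1229  0.0652] F [-1.41 -0.38  7.86] op 0.0003
up t 22.82 p [ 0.5284 -0.1229  0.1099] F [-0.58  0.36 -0.38] op 0.0005
green above t 23.88 p [ 0.539  -0.0794  0.0784] F [ 0.43  0.39 -0.07] op 0.0003
green hit True t 24.68 p [ 0.5389 -0.0793  0.0652] F [-1.94 -0.21  8.93] op 0.0006
held t 24.98 p [ 0.5389 -0.0793  0.0652] F [-0.69  0.1   7.52] op 0.0005
up t 26.33 p [ 0.5388 -0.0793  0.1099] F [-0.01  0.48  0.86] op 0.0004
away t 29.94 p [ 0.1773 -0.5989  0.224 ] F [ 0.1   0.1  -0.13] op 0.0004
teal slot frame 0.0793 0.0008 0.0093 err 0.59
wood slot frame -0.0391 0.0003 0.008 err 0.54
head 0.1043 0.0009 0.0096
tail -0.1057 -0.0001 0.0073
bystander region diff px 0
```

View pics/c9.png

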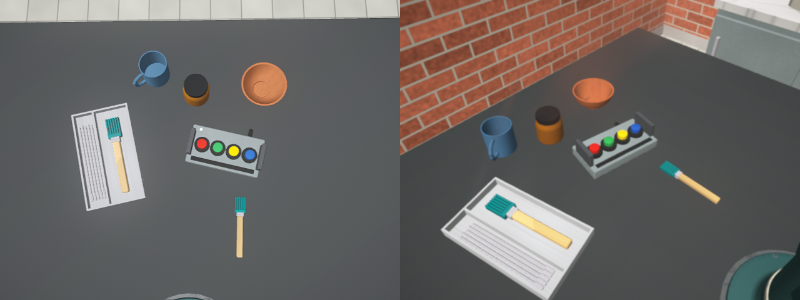

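The final pictures show the brush flat and centred in the empty compartment (top crop (117,155)), all four keys up, the bystanders unmoved and the arm clear.

```bash
python3 -c "
from rig import robot; robot.sign_off()"
```

```text
the job is handed in; nothing more can be done
```

I put the 220 mm brush flat in the tray's empty compartment, then pressed blue, yellow and green in that order. The job is handed in; the robot gives no verdict.

- **Keys:** each press stopped at about 8 N with the fingertips at z 0.046 m, which is fully down. I let each key right up before the next. The red key was never touched.
- **Brush:** its two ends lie at x = +0.104 and -0.106 m in the compartment. They are within 1 mm of its centre line and 7–10 mm above its floor.
- **Bowl, jar and mug:** the top picture shows no change around them from start to finish.
- **Time and arm:** the arm was clear at 29.9 s, before handing in.

One check disagreed: the wrist camera put the key tops at 47–48 mm instead of the stated 54 mm. The views were close together and the cap sides blurred the measurement. The force-stopped presses matched the stated height.

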